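Reset and purge the hand coffee grinder

ROBOT

A 6-joint arm with a two-finger parallel gripper is mounted at the origin on the work surface. World frame = base frame: x ahead of the robot, y to its left, z up, the work surface at z = 0. Lengths are in m, angles in rad, forces in N, time in s.
With the tool pointing down it reaches from about 0.225 to 0.875 m from the base axis. Payload 3.4 kg.
Tool frame: the origin (TCP) lies at the very end of the fingers, on their centre line; the grasp point (between the pads) lies 19 mm behind it; z points along the fingers, y is the direction in which the jaws open and shut (so a half turn about z gives the same grasp; the last joint's range is limited). The gripper opens to 85 mm and grips with 20 to 120 N. Pads are 22 mm wide; open, the fingers measure 114 mm over their backs; the gripper's body (76 mm by 85 mm) begins 54 mm behind the grasp point. The pads swing forward as they close: fully open they stand 13 mm farther back than shut.
Start: joints at [1.012, 0.276, 1.505, -0, 1.361, -0.121], TCP at [0.244, 0.521, 0.231] pointing down, gripper open.
Joint ranges: [-2.89, 2.89], [-0.75, 2.08], [0.22, 2.7], [-1.18, 4.32], [0.11, 2.71], [-2.7, 2.7]. Speed limits (rad/s): [2.57, 2.57, 3.14, 3.14, 3.14, 3.14].

INTERFACE

Orientations are given as a unit quaternion [w, x, y, z].
In Python, from rig import manip, viewer, job gives the robot as it stands.
- The arm moves only by the shell command python3 -m crank 'ROWS' [OPENING] [FORCE]. ROWS is JSON, a list of rows, each a list of 6 numbers: the shift along the tool's x, y, z in m, then the turn, a rotation vector about the tool's x, y, z in degrees. In form: [[dx, dy, dz, rx, ry, rz], ...]. A call has 1 to 20 rows; each row is the pose to reach, as a shift and turn from the pose measured when the call began, along the tool's axes at that moment; what a row does not reach only later rows make up. A row lasts 1/8 s, in which the tool goes at most 62.5 mm and 10.7 degrees, less where a joint would pass 70% of its speed; a pose out of reach is approached as far as the arm can. A call with a gripper value outside its range is refused whole. OPENING is the opening, from 0 (shut) to 1 (fully open), set as the call begins (- or left out, the last holds). The fingers move at their own pace and stop on an object; FORCE is the grip in N (left out, the last holds). Time passes only in rows, so rows that repeat a pose let the fingers close. It gives the time, the measured TCP pose, the force and the opening at its end, in the units of the state.
- manip.get_state(): the state, without advancing time (a new reading comes with each control period).
- viewer.get_image(name): name is "side" or "top" or "wrist"; returns a dict with "frame" (480x640x3 uint8, blue, green, red), "range_z" (480x640 float32, m along the optical axis (not along the pixel's ray), 0 where there is no reading), "intrinsics" (3x3 intrinsics, pixels), "world_from_camera" (4x4, takes a point from camera to world coordinates); the wrist camera has in their place "mount" (4x4, takes a point from camera to tool coordinates, whose origin is the TCP and whose axes are the flange's). Camera axes: x right, y up, looking along -z (the intrinsics and any distortion apply to the point x, -y, -z); pixel columns grow to the right and rows downward; lengths in m; the calibration is good to about 2 mm. The wrist camera is an equidistant fisheye: a pixel r from the principal point sees the ray r / f radians off the axis. A picture is of the moment at which its call begins: read the wrist's pose just before it.
- job.sign_off(): hands the job in, once; it reports no verdict.
The state is a dict: "clock": time; "qpos": joint angles; "qd": joint speeds; "effort": joint torques, N m; "position": TCP position; "ee_rot": TCP orientation; "contact_force": force on the tool from outside, world axes, zero at the start; "moment": the same for the moment, N m; "width": finger opening in m.
Only numpy, scipy, OpenCV 4.12 (cv2) and the standard library are available. Lean on these libraries where they do the work, as an engineer would, in place of code of your own. Each camera call takes 0.05 s, during which the arm holds its last target. There are 200 camera calls.

TASK

Reset the hand coffee grinder that is clamped in the bench stand: turn its knurled dial clockwise until it is closed against its end stop, then open it counter-clockwise by six clicks. Then set the loose crank fully down on the grinder's spindle and crank clockwise until the last few beans inside are through and the resistance drops away and it runs free. Leave the crank seated level on the spindle, the dial still on six clicks, and the cup, the tamper and the portafilter where they stand.

Things in the scene. Friction and masses are not known exactly. Their poses are not given: they have to be found in the camera images.
- dial (a joint): Grind dial, rad: knurled aluminium ring, 52 mm across, 22 mm high, at the grinder's top, on its vertical axis. 0 = closed on its end stop (which gives about 0.03); grows counter-clockwise from above, a click every 0.349 (20 deg), 10 clicks in all. Starts 2 to 5 clicks open. A click takes 0.15 N m; let go near a click it settles there. Closed, its black line meets the white line on the neck.
- dial_grip (a point): Centre of the dial, half-way up it, 159 mm above the table; z up. Under the dial (148 mm) is a 43 mm neck, 10 mm high, widening to the 50 mm body; clamp (63 mm across) and column (75 mm from the axis) end 113 mm above the table, on a 150 x 100 mm foot. The spindle (widest 40 mm) rises in the middle of the dial to 206 mm.
- spindle_seat (a point): Centre of the flat round cap, 40 mm across and 177 mm above the table, on the dial's axis, where the crank's hub sits. Turns with the spindle: x along the drive bar across the cap (36 mm long, 6 mm wide, 10 mm high); z up. In its middle stands a round pilot pin, 10 mm across, 29 mm high, its last 4 mm tapered to 4 mm.
- spindle (a joint): Turn of the spindle, rad, growing clockwise from above (the grinding direction); 0 at the start, no stop. It takes about 0.38 N m (4.5 N at the crank's knob) until the beans are through, 1 3/4 turns or a little more from the start (1 2/3 to 2 1/4); then this falls suddenly to 0.015 N m (0.2 N at the knob).
- beans (a joint): How far the beans have been drawn in, as the spindle's turn, rad: 0 at the start, grows with the spindle while the grinder is loaded and stands still once they are through. Not touched by hand.
- crank_hub (a point): Centre, half-way up, of the round hub (40 mm across, 33 mm high) of the loose steel crank, which lies on the hub's underside, arm level, knob up; 265 g in all. x along the arm from hub to knob; z up. Seated, this point is 16.5 mm above spindle_seat (bobbing up to 4 mm more as it is cranked).
- crank_bore (a point): Centre of the underside of the crank's hub. A 11.6 mm bore, 30 mm deep, takes the pilot pin. Two lugs, 12 mm high, 18 mm wide, stand either side of the bore along x; they go down beside the drive bar, so the arm (x) must be square to the bar within about 30 degrees to go fully down (turned there, it drops in). Seated it has up to 40 degrees of play each way before it drives.
- crank_knob (a point): Centre, half-way up, of the crank's wooden knob, 85 mm from the hub's axis along the arm, 21 mm above crank_hub. The knob stands up from the arm, 25 mm across, 40 mm high, and spins freely on its own upright axis. The arm is 12 mm wide, its top 17 mm above the hub's underside.
- tamper: Bystander: steel tamper with a wooden handle, standing, 58 mm across, 80 mm high; origin at the centre of its underside.
- portafilter: Bystander: portafilter lying on the table, basket 68 mm across, 28 mm high, black handle reaching 178 mm from the basket's centre along -x; origin at the centre of the basket's underside.
- cup: Bystander: white cup, 72 mm across, 58 mm high; origin at the centre of its underside.
Mind the look-alikes: they are no part of the job. Leave any orange or yellow look-alike of the part that bears crank_hub alone.

How it is judged:
By the outcome, as a careful person would: the job done as asked, in the order asked, and still so for the second after the job is handed in, with the robot touching nothing.
It also fails if it takes over 72 s, if anything falls off the work surface, if the arm or the gripper's body presses on something with over 40 N, if the wrist force passes 120 N, or if a joint passes its speed limit or range.

## Working session

There is one attempt and no reset: what is moved stays moved. The work goes in short steps, Python scripts to look and compute and a shell command to move; the robot and the scene stay as the last step left them, time stands still between calls to the robot, and variables do not carry over. Pictures are saved under pics/ and viewed, about 8 in all and at most 12, crops included, and the job is handed in when it is done.

```bash
ls; mkdir -p pics
cat > h.py <<'E'
import numpy as np, cv2, json
from rig import manip, viewer, job
def snap(n,f):
    s=manip.get_state(); d=viewer.get_image(n); cv2.imwrite(f'pics/{f}.png',d['frame']); np.savez(f'pics/{f}.npz',pos=s['position'],rot=s['ee_rot'],**d); return d
def load(f): return dict(np.load(f'pics/{f}.npz'))
def world(d,u,v,z=None):
    K=d['intrinsics'];T=d['world_from_camera']
    r=np.array([(u-K[0,2])/K[0,0],-(v-K[1,2])/K[1,1],-1])
    if z is None:
        return (T@np.append(r*d['range_z'][int(v),int(u)],1))[:3]
    rw=T[:3,:3]@r; return T[:3,3]+rw*(z-T[2,3])/rw[2]
E
python3 - <<'E'
from h import *
print(manip.get_state())
for n in ('top','side'):
    d=snap(n,n+'0'); print(n,d['intrinsics'],d['world_from_camera'].round(3))
E
```

```text
pics
{'clock': 0.0, 'qpos': array([ 1.01199367e+00,  2.76633624e-01,  1.50614947e+00, -2.93407433e-06,
        1.36070922e+00, -1.21007730e-01]), 'qd': array([-5.01896991e-04,  7.09597276e-04,  2.22196536e-03,  1.03388209e-03,
        2.00154498e-04,  8.52831537e-05]), 'effort': array([-6.93330512e-04, -4.16776335e+01, -2.45802212e+01, -3.67527982e-04,
        1.13177451e-02, -2.39163164e-06]), 'position': array([0.24349057, 0.5203078 , 0.23041118]), 'ee_rot': array([-3.15318718e-04,  2.17153130e-01,  9.76137089e-01, -8.95964911e-04]), 'contact_force': array([-0.09173532,  0.36082781,  0.17339112]), 'moment': array([-0.07079548,  0.01868979, -0.00377353]), 'width': 0.08556620828994198}
top [[552.29064983   0.         323.62155345]
 [  0.         552.29064983 243.70707385]
 [  0.           0.           1.        ]] [[ 1.100e-02  9.970e-01 -7.700e-02  4.470e-01]
 [-1.000e+00  1.100e-02  2.000e-03  1.000e-03]
 [ 3.000e-03  7.700e-02  9.970e-01  1.214e+00]
 [ 0.000e+00  0.000e+00  0.000e+00  1.000e+00]]
side [[469.90445406   0.         325.5227184 ]
 [  0.         469.90445406 230.71205577]
 [  0.           0.           1.        ]] [[ 0.988  0.078 -0.134  0.375]
 [-0.155  0.504 -0.85  -0.913]
 [ 0.001  0.86   0.51   0.702]
 [ 0.     0.     0.     1.   ]]
```

View pics/top0.png

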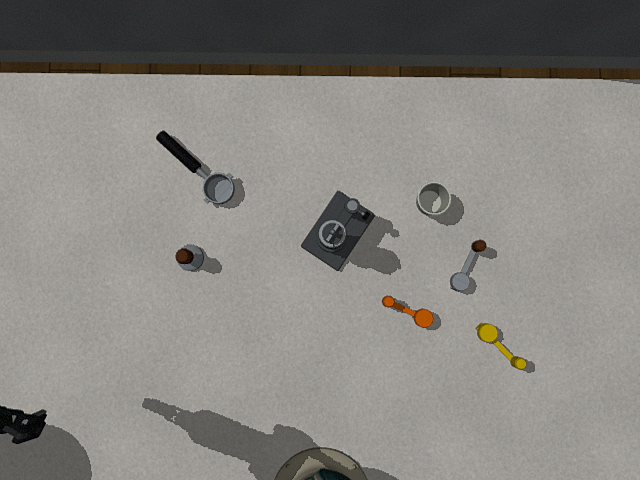

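View pics/side0.png

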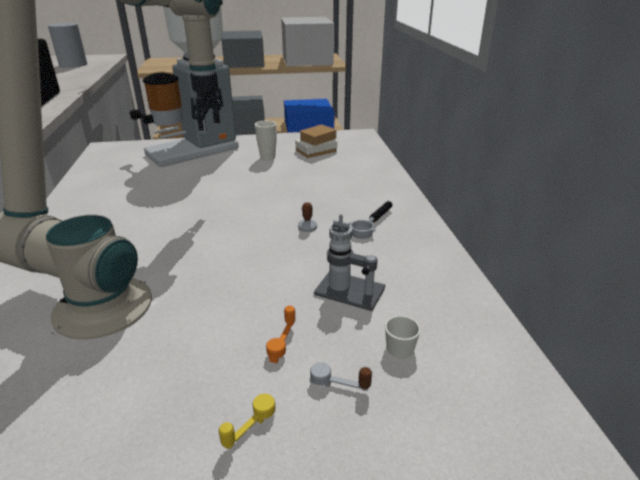

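The top view shows the grinder at about (333,234). The steel crank's hub is at (460,282) with its knob at (479,246), and the orange and yellow cranks are look-alikes. I'll enlarge the grinder and the crank.

Run:
```python
from h import *
d=load('top0'); f=d['frame']
a=cv2.resize(f[194:274,293:373],(400,400),interpolation=cv2.INTER_CUBIC);b=cv2.resize(f[229:309,430:510],(400,400),interpolation=cv2.INTER_CUBIC)
cv2.imwrite('pics/c0.png',np.hstack([a,b]))
for n,u,v,z in (('hub',460,282,.033),('knob',479,246,.0575),('seatpin',333,234,.206),('seat',333,234,.177),('pinc',339,228,.206)):
    print(n,world(d,u,v,z).round(4),world(d,u,v).round(4))
```

```text
hub [ 0.4602 -0.2925  0.033 ] [ 0.4601 -0.2922  0.0342]
knob [ 0.5358 -0.327   0.0575] [ 0.5358 -0.327   0.0573]
seatpin [ 0.5435 -0.0172  0.206 ] [ 0.5445 -0.0174  0.196 ]
seat [ 0.5463 -0.0178  0.177 ] [ 0.5445 -0.0174  0.196 ]
pinc [ 0.5547 -0.0281  0.206 ] [ 0.5575 -0.0289  0.1795]
```

View pics/c0.png

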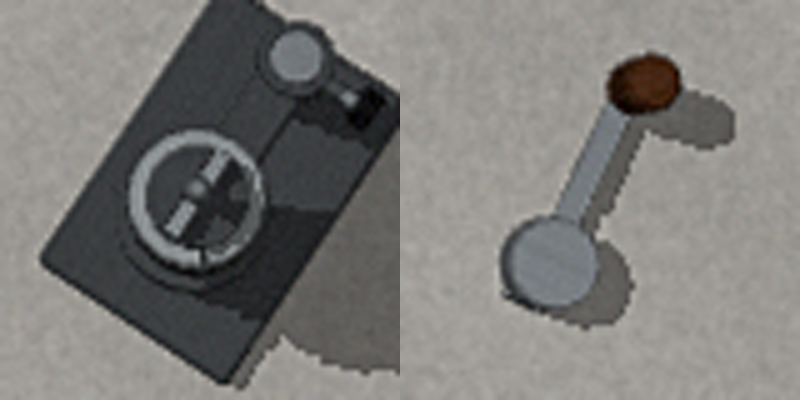

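```bash
cat >> h.py <<'E'
from scipy.spatial.transform import Rotation as R
def rot(q): return R.from_quat(np.roll(q,-1))
def go(p,yaw=None,s=None):
    "shift (tool axes) and turn to TCP p, tool pointing down, tool y at yaw deg"
    s=s or manip.get_state(); r=rot(s['ee_rot'])
    y=r.apply([0,1,0]); cy=np.degrees(np.arctan2(y[1],y[0])); yaw=cy if yaw is None else yaw
    c,sn=np.cos(np.radians(yaw)),np.sin(np.radians(yaw))
    Rt=R.from_matrix(np.array([[-sn,c,0],[c,sn,0],[0,0,-1]]).T if 0 else np.column_stack([[-sn,c,0],[c,sn,0],[0,0,-1]]))
    print('pos',s['position'].round(4),'yaw_y',cy.round(1),'shift',r.inv().apply(np.array(p)-s['position']).round(4),'turn',np.degrees((r.inv()*Rt).as_rotvec()).round(2))
def wpix(d,p):
    "world point -> wrist pixel"
    t=rot(d['rot']).inv().apply(np.array(p)-d['pos']); c=np.linalg.inv(d['mount'])@np.append(t,1)
    v=np.array([c[0],-c[1],-c[2]]); th=np.arctan2(np.hypot(v[0],v[1]),v[2]); n=v[:2]/(np.hypot(v[0],v[1])+1e-12)
    K=d['intrinsics']; return K[:2,2]+K[0,0]*th*n
def wray(d,u,v,z):
    K=d['intrinsics']; q=(np.array([u,v])-K[:2,2])/K[0,0]; th=np.hypot(*q)
    v=np.array([np.sin(th)*q[0]/th,-np.sin(th)*q[1]/th,-np.cos(th)])
    r=rot(d['rot']); M=d['mount']; o=r.apply(M[:3,3])+d['pos']; w=r.apply(M[:3,:3]@v); return o+w*(z-o[2])/w[2]
E
python3 - <<'E'
from h import *
d=load('top0')
for u,v,z in ((332.4,233.6,.170),(293+172/5,194+233/5,.187),(293+222/5,194+152/5,.187)): print(world(d,u,v,z).round(4))
go([.546,-.018,.29],65)
E
```

```text
[ 0.5477 -0.0168  0.17  ]
[ 0.5328 -0.0073  0.187 ]
[ 0.5634 -0.0256  0.187 ]
pos [0.2435 0.5204 0.2305] yaw_y 64.9 shift [-0.5022 -0.3595 -0.059 ] turn [-0.09 -0.01 -0.08]
```

```bash
python3 -m crank '[[-0.05,-0.036,-0.02,0,0,0],[-0.1,-0.072,-0.04,0,0,0],[-0.15,-0.108,-0.06,0,0,0],[-0.2,-0.144,-0.06,0,0,0],[-0.25,-0.18,-0.06,0,0,0],[-0.3,-0.216,-0.06,0,0,0],[-0.35,-0.252,-0.06,0,0,0],[-0.4,-0.288,-0.06,0,0,0],[-0.45,-0.324,-0.06,0,0,0],[-0.502,-0.36,-0.06,0,0,0],[-0.503,-0.358,-0.06,0,0,0],[-0.503,-0.358,-0.06,0,0,0]]' 1 60
python3 - <<'E'
from h import *
d=snap('wrist','w1'); print(d['mount'].round(3),d['intrinsics'].round(1)); 
go([.548,-.0167,.14],65); print(wpix(load('w1'),[.548,-.0167,.206]),wpix(load('w1'),[.548,-.0167,.17]))
E
```

```text
clock: 1.6
position: [0.547, -0.0169, 0.2903]
ee_rot: [-0.001, 0.218, 0.976, -0.0]
contact_force: [-0.4, 0.6, -0.4]
width: 0.0859
[[-0.     0.964  0.266  0.067]
 [ 1.     0.001 -0.001 -0.   ]
 [-0.002  0.266 -0.964 -0.143]
 [ 0.     0.     0.     1.   ]] [[371.6   0.  320.5]
 [  0.  371.6 240.2]
 [  0.    0.    1. ]]
pos [ 0.5466 -0.0162  0.2906] yaw_y 64.9 shift [-0.0017  0.0004  0.1506] turn [-0.08 -0.11 -0.06]
[321.4164865  248.19818265] [321.30506536 234.22130381]
```

View pics/w1.png

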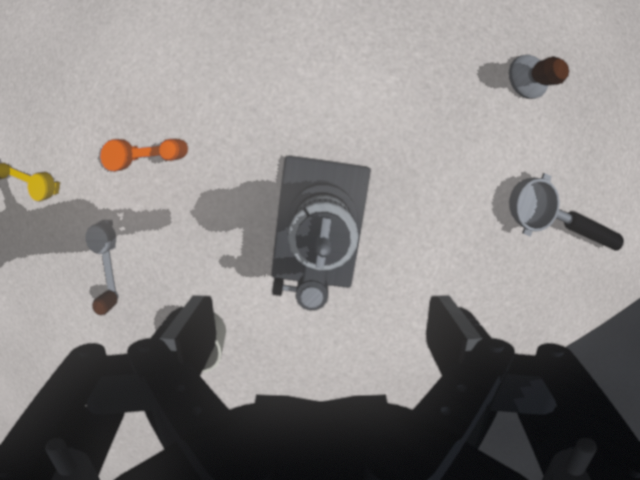

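Run:
```python
from h import *
d=load('w1'); print(wray(d,323.5,237,.17).round(4), wray(d,303,213,.17).round(4), wray(d,325,219,.187).round(4),wray(d,321,263,.187).round(4))
g=d['frame'][150:320,240:400]; cv2.imwrite('pics/w1c.png',cv2.resize(g,None,fx=3.5,fy=3.5,interpolation=cv2.INTER_CUBIC))
```

```text
[ 0.5506 -0.0161  0.17  ] [ 0.528 -0.022  0.17 ] [ 0.5355 -0.0081  0.187 ] [ 0.5628 -0.0239  0.187 ]
```

View pics/w1c.png

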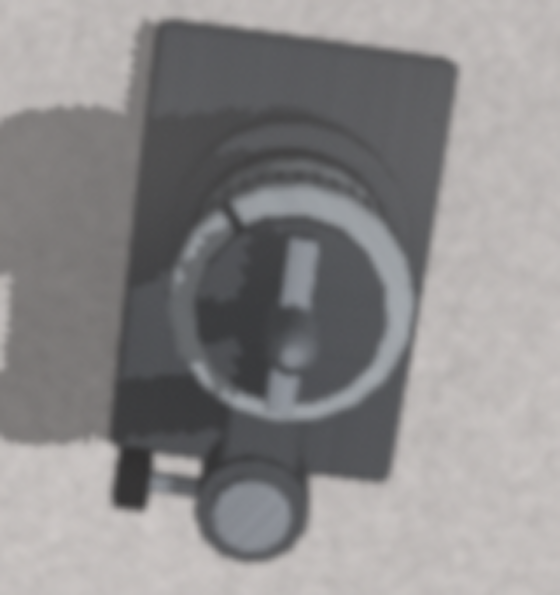

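The enlarged view shows the dial ring centred at crop (292,302), its black line at (233,215) and the bar running from (300,240) to (280,400). Bar yaw is about -30°, and both cameras agree on the dial to within 2 mm. Next I descend and grip the dial.

```bash
python3 -m crank '[[-0.0023,0.0007,0.04,0,0,0],[-0.0023,0.0007,0.08,0,0,0],[-0.0023,0.0007,0.12,0,0,0],[-0.0023,0.0007,0.148,0,0,0],[-0.0023,0.0007,0.15,0,0,0],[-0.0023,0.0007,0.15,0,0,0]]' 1 60
python3 -m crank '[[0,0,0,0,0,0],[0,0,0,0,0,0],[0,0,0,0,0,0],[0,0,0,0,0,0],[0,0,0,0,0,0]]' 0 60
python3 -c "
from h import *
s=manip.get_state();print(s['contact_force'],s['moment'],s['qpos'],s['width']); go([.549,-.0165,.14],65)"
```

```text
clock: 2.4
position: [0.5491, -0.0158, 0.1418]
ee_rot: [-0.0, 0.216, 0.976, -0.0]
contact_force: [0.7, 0.2, 0.2]
width: 0.0855
clock: 3.02
position: [0.5495, -0.0166, 0.1437]
ee_rot: [0.001, 0.216, 0.976, -0.001]
contact_force: [-2.0, -2.3, 7.3]
width: 0.0505
[-1.95580345 -2.29841965  7.32044385] [-0.32741631  0.4323534   0.06318878] [-0.15526004  0.30134413  1.69796051 -0.0024404   1.14060189 -1.28939507] 0.0504736236540263
pos [ 0.5495 -0.0166  0.1437] yaw_y 65.0 shift [ 0.0005 -0.0001  0.0037] turn [-0.1   0.13  0.04]
```

```bash
python3 -m crank '[[0,0,0,0,0,8],[0,0,0,0,0,16],[0,0,0,0,0,24],[0,0,0,0,0,32],[0,0,0,0,0,32]]'
python3 -c "
from h import *
s=manip.get_state();print(s['contact_force'],s['moment'],s['qpos'][5],s['width']); go([.549,-.0165,.14],65)"
python3 -m crank '[[0,0,0,0,0,6],[0,0,0,0,0,12],[0,0,0,0,0,12]]'
python3 -c "
from h import *
s=manip.get_state();print(s['contact_force'],s['moment'],s['qpos'][5],s['width']); go([.549,-.0165,.14],65)"
```

```text
clock: 3.65
position: [0.5496, -0.0164, 0.1438]
ee_rot: [0.001, 0.476, 0.879, -0.0]
contact_force: [0.4, 0.6, -2.6]
width: 0.0501
[ 0.41333426  0.59823761 -2.63061302] [ 0.06324853  0.05617024 -0.12062089] -0.7323494574617088 0.05007058601747873
pos [ 0.5496 -0.0164  0.1438] yaw_y 33.1 shift [ 0.0002 -0.0006  0.0038] turn [-2.000e-02  1.400e-01 -3.189e+01]
clock: 4.03
position: [0.5498, -0.0163, 0.1439]
ee_rot: [0.001, 0.564, 0.825, -0.0]
contact_force: [0.4, 0.4, -2.4]
width: 0.0501
[ 0.39002596  0.41317619 -2.44214749] [ 0.06753149 -0.09646496  0.00089646] -0.5258144671984579 0.05010708398356684
pos [ 0.5498 -0.0163  0.1439] yaw_y 21.3 shift [ 0.0001 -0.0008  0.0039] turn [ 2.000e-02  1.500e-01 -4.373e+01]
```

```bash
P="from h import *
s=manip.get_state();y=rot(s['ee_rot']).apply([0,1,0]);print('M',s['moment'][2].round(3),'F',s['contact_force'].round(1),'yaw',np.degrees(np.arctan2(y[1],y[0])).round(2),s['width'].round(4))"; echo "$P">m.py
python3 -m crank '[[0,0,0,0,0,6],[0,0,0,0,0,12],[0,0,0,0,0,12]]' >/dev/null; python3 m.py
python3 -m crank '[[0,0,0,0,0,6],[0,0,0,0,0,12],[0,0,0,0,0,12]]' >/dev/null; python3 m.py
```

```text
Traceback (most recent call last):
  File "m.py", line 2, in <module>
    s=manip.get_state();y=rot(s['ee_rot']).apply([0,1,0]);print('M',s['moment'][2].round(3),'F',s['contact_force'].round(1),'yaw',np.degrees(np.arctan2(y[1],y[0])).round(2),s['width'].round(4))
                                                                                                                                                                             ^^^^^^^^^^^^^^^^
AttributeError: 'float' object has no attribute 'round'
Traceback (most recent call last):
  File "m.py", line 2, in <module>
    s=manip.get_state();y=rot(s['ee_rot']).apply([0,1,0]);print('M',s['moment'][2].round(3),'F',s['contact_force'].round(1),'yaw',np.degrees(np.arctan2(y[1],y[0])).round(2),s['width'].round(4))
                                                                                                                                                                             ^^^^^^^^^^^^^^^^
AttributeError: 'float' object has no attribute 'round'
```

```bash
sed -i "s/,s\['width'\].round(4)/,s['width'],s['clock']/" m.py; python3 m.py
python3 -m crank '[[0,0,0,0,0,5],[0,0,0,0,0,5]]' >/dev/null; python3 m.py
python3 -m crank '[[0,0,0,0,0,5],[0,0,0,0,0,5]]' >/dev/null; python3 m.py
```

```text
M 0.004 F [-0.   1.3 -1.1] yaw -2.3 0.05013423040989848 4.775
M 0.069 F [ 0.2  1.6 -1.7] yaw -7.13 0.05012065955276525 5.025
M 0.004 F [ 0.1  0.  -1.5] yaw -11.97 0.05062844764912632 5.275
```

```bash
for i in 1; do 
python3 -m crank '[[0,0,0,0,0,6],[0,0,0,0,0,6]]' >/dev/null; python3 m.py
python3 -m crank '[[0,0,0,0,0,6],[0,0,0,0,0,6]]' >/dev/null; python3 m.py
python3 -m crank '[[0,0,0,0,0,6],[0,0,0,0,0,6]]' >/dev/null; python3 m.py
python3 -m crank '[[0,0,0,0,0,5],[0,0,0,0,0,5]]' >/dev/null; python3 m.py
done
```

```text
M -0.048 F [ 0.2  1.3 -1.9] yaw -17.81 0.050246963404753264 5.525
M 0.038 F [ 0.3 -0.4 -0.2] yaw -23.65 0.05050066075917686 5.775
M 0.556 F [-0.3  0.  -0.3] yaw -29.39 0.05027387685376804 6.025
M 0.727 F [ 0.1 -0.2 -0.3] yaw -34.16 0.05008104871736751 6.275
```

Run:
```python
from h import *
d=snap('wrist','w2'); 
c=wpix(d,[.5498,-.0163,.17]); print(c)
x,y=int(c[0]),int(c[1]); g=d['frame'][max(0,y-90):y+90,x-120:x+120]; print(max(0,y-90),x-120)
cv2.imwrite('pics/w2c.png',cv2.resize(g,None,fx=3,fy=3,interpolation=cv2.INTER_CUBIC))
```

```text
Traceback (most recent call last):
  File "h.py", line 23, in wpix
    t=rot(d['rot']).inv().apply(np.array(p)-d['pos']); c=np.linalg.inv(d['mount'])@np.append(t,1)
          ~^^^^^^^
KeyError: 'rot'
```

Run:
```python
from h import *
d=load('w2'); 
c=wpix(d,[.5498,-.0163,.17]); print(c)
x,y=int(c[0]),int(c[1]); g=d['frame'][max(0,y-90):y+90,x-120:x+120]; print(max(0,y-90),x-120)
cv2.imwrite('pics/w2c.png',cv2.resize(g,None,fx=3,fy=3,interpolation=cv2.INTER_CUBIC))
```

```text
[318.62747575 332.41351314]
242 198
```

View pics/w2c.png

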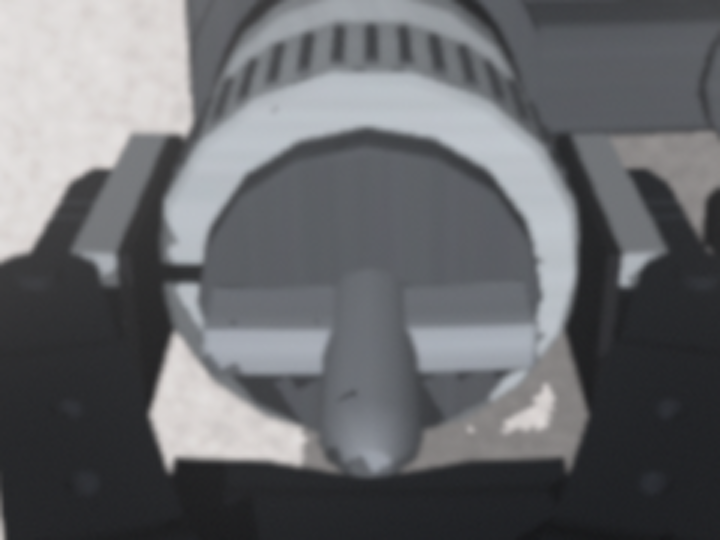

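The dial's black line is at crop (185,272), level with the ring's centre. I'll compare its bearing with the first image.

Run:
```python
from h import *
def b(f,c,m):
    d=load(f); p=wray(d,*c,.17); q=wray(d,*m,.17); v=(q-p)[:2]; print(p.round(4),np.hypot(*v).round(4),np.degrees(np.arctan2(v[1],v[0])).round(1))
b('w1',(323.4,236.3),(306.6,211.4)); d=load('w2'); b('w2',(198+370/3,242+268/3),(198+185/3,242+272/3))
```

```text
[ 0.5501 -0.016   0.17  ] 0.0222 -171.9
[ 0.5509 -0.0165  0.17  ] 0.0225 148.0
```

Both the torque (0.73 N m against 0.15 for a click) and the bearing (148°, directly opposite the column) indicate that the dial is closed. It had moved 40°, so it started at 2 clicks and the pads slipped after that. I'll open it with a firmer grip.

```bash
python3 -m crank '[[0,0,0,0,0,0],[0,0,0,0,0,0],[0,0,0,0,0,-6],[0,0,0,0,0,-12],[0,0,0,0,0,-18],[0,0,0,0,0,-18]]' 0 100 >/dev/null; python3 m.py
python3 -m crank '[[0,0,0,0,0,-8],[0,0,0,0,0,-16],[0,0,0,0,0,-24],[0,0,0,0,0,-32],[0,0,0,0,0,-40],[0,0,0,0,0,-40]]' >/dev/null; python3 m.py
python3 - <<'E'
from h import *
d=snap('wrist','w3'); c=wpix(d,[.5504,-.0163,.17])
x,y=int(c[0]),int(c[1]); g=d['frame'][max(0,y-90):y+90,x-120:x+120]; print(max(0,y-90),x-120)
cv2.imwrite('pics/w3c.png',cv2.resize(g,None,fx=3,fy=3,interpolation=cv2.INTER_CUBIC))
E
```

```text
M 0.098 F [-1.   0.7  2. ] yaw -16.31 0.049381844999276045 7.075
M 0.18 F [-0.1 -1.   0.4] yaw 23.49 0.049519857493475226 7.825Traceback (most recent call last):
  File "<stdin>", line 2, in <module>
  File "h.py", line 23, in wpix
    t=rot(d['rot']).inv().apply(np.array(p)-d['pos']); c=np.linalg.inv(d['mount'])@np.append(t,1)
          ~^^^^^^^
KeyError: 'rot'
```

```bash
cat >> h.py <<'E'
def mark(f,c=(.5506,-.0162)):
    d=load(f); g=cv2.cvtColor(d['frame'],cv2.COLOR_BGR2GRAY).astype(float); a=np.arange(0,360,1.)
    pr=[[np.mean([g[tuple(np.round(wpix(d,[c[0]+r*np.cos(t),c[1]+r*np.sin(t),.17])[::-1]).astype(int).clip(0,[479,639]))] for r in (.0225,.0235,.0245)])] for t in np.radians(a)]
    p=np.array(pr)[:,0]; loc=np.array([np.median(np.take(p,range(i-14,i+15),mode='wrap')) for i in range(360)])
    dd=loc-cv2.blur(np.tile(p,3)[None],(5,1))[0][360:720]; o=np.argsort(-dd)[:12]; print(f,[(int(i),int(dd[i]),int(loc[i])) for i in o])
E
python3 - <<'E'
from h import *
for f in ('w1','w2','w3'): mark(f)
E
```

```text
w1 [(188, 59, 140), (189, 54, 138), (187, 52, 141), (190, 45, 135), (186, 42, 142), (191, 34, 135), (185, 28, 142), (192, 17, 130), (293, 17, 124), (184, 15, 143), (292, 15, 124), (291, 14, 124)]
w2 [(148, 94, 148), (149, 91, 146), (147, 87, 149), (150, 81, 146), (146, 71, 149), (151, 57, 141), (145, 51, 150), (152, 36, 141), (144, 31, 151), (256, 27, 91), (255, 26, 91), (257, 25, 91)]
w3 [(205, 97, 148), (204, 91, 149), (206, 87, 145), (203, 73, 149), (207, 68, 143), (202, 50, 149), (208, 45, 141), (302, 34, 99), (301, 33, 99), (304, 33, 96), (303, 32, 96), (300, 30, 99)]
```

The mark detector reads 188° at the start, 148° closed and 205° now, so the dial is following the tool without slip. The target is 268°, 63° more.

```bash
python3 -m crank '[[0,0,0,0,0,-8],[0,0,0,0,0,-16],[0,0,0,0,0,-24],[0,0,0,0,0,-32],[0,0,0,0,0,-40],[0,0,0,0,0,-48],[0,0,0,0,0,-56],[0,0,0,0,0,-63],[0,0,0,0,0,-63],[0,0,0,0,0,-63]]' >/dev/null; python3 m.py
python3 -c "
from h import *
snap('wrist','w4'); mark('w4')"
```

```text
M 0.022 F [-0.   1.7  0. ] yaw 86.28 0.04930658251083266 9.125
w4 [(266, 83, 124), (265, 79, 124), (267, 77, 124), (264, 66, 124), (268, 63, 124), (263, 50, 124), (269, 46, 124), (262, 32, 125), (270, 29, 124), (293, 21, 125), (292, 20, 125), (327, 18, 99)]
```

```bash
python3 -m crank '[[0,0,0,0,0,-1.5],[0,0,0,0,0,-1.5],[0,0,0,0,0,-1.5]]' >/dev/null
python3 -m crank '[[0,0,0,0,0,-1.5],[0,0,0,0,0,-1.5],[0,0,0,0,0,-1.5],[0,0,0,0,0,-1.5],[0,0,-0.04,0,0,0],[0,0,-0.08,0,0,0],[0,0,-0.12,0,0,0],[0,0,-0.14,0,0,0],[0,0,-0.14,0,0,0],[0,0,-0.14,0,0,0]]' 1 60 
python3 -c "
from h import *
snap('wrist','w5'); mark('w5',(.5501,-.016)); mark('w5'); go([.46,-.2925,.20],65.5)"
```

```text
clock: 10.8
position: [0.5491, -0.0164, 0.2836]
ee_rot: [0.001, 0.019, 1.0, -0.001]
contact_force: [-0.2, 0.6, -0.5]
width: 0.0851
w5 [(268, 44, 102), (267, 41, 102), (269, 40, 102), (266, 37, 102), (270, 35, 102), (265, 28, 102), (271, 26, 102), (264, 19, 102), (272, 18, 102), (263, 11, 102), (294, 11, 120), (295, 10, 120)]
w5 [(267, 45, 103), (266, 45, 103), (268, 41, 103), (265, 41, 103), (269, 34, 103), (264, 34, 103), (270, 25, 103), (263, 25, 103), (262, 17, 103), (271, 17, 103), (293, 12, 125), (292, 12, 125)]
pos [ 0.5489 -0.0164  0.2833] yaw_y 87.8 shift [ 0.0783 -0.2792  0.0836] turn [-0.07  0.07 22.29]
```

The dial has settled at 268°, which is 80° (4 clicks) beyond its start at 2 clicks, so it's on six. Next is the crank.

```bash
python3 -m crank '[[0.01,-0.035,0,0,0,3],[0.02,-0.07,0,0,0,6],[0.03,-0.105,0,0,0,9],[0.04,-0.14,0,0,0,12],[0.05,-0.175,0.02,0,0,15],[0.06,-0.21,0.04,0,0,18],[0.07,-0.245,0.06,0,0,22],[0.078,-0.279,0.083,0,0,22.3],[0.078,-0.279,0.083,0,0,22.3]]' 1
python3 - <<'E'
from h import *
d=snap('wrist','w6')
print(wpix(d,[.46,-.2925,.033]),wpix(d,[.5358,-.327,.0575])); go([.46,-.2925,.008],65.5)
E
```

```text
clock: 11.98
position: [0.4581, -0.2931, 0.1972]
ee_rot: [-0.002, 0.214, 0.977, 0.001]
contact_force: [0.4, 0.6, -0.3]
width: 0.0855Traceback (most recent call last):
  File "<stdin>", line 3, in <module>
  File "h.py", line 23, in wpix
    t=rot(d['rot']).inv().apply(np.array(p)-d['pos']); c=np.linalg.inv(d['mount'])@np.append(t,1)
          ~^^^^^^^
KeyError: 'rot'
```

View pics/w6.png

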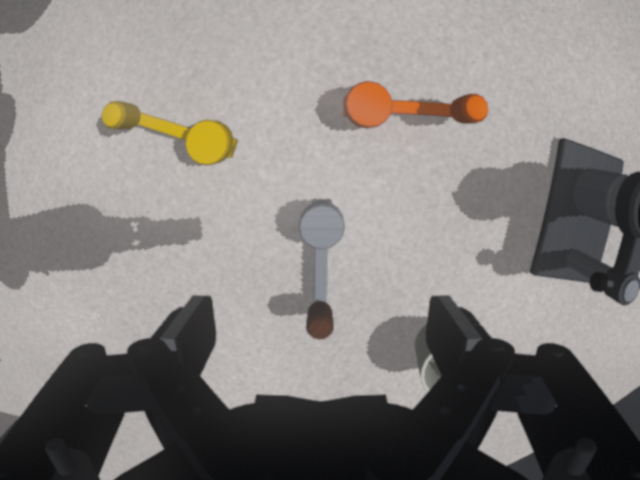

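The hub top is at (322,225) and the knob at (320,320), so the arm runs along the tool's -x. The cup is at about (435,370), to the right.

Run:
```python
from h import *
d=load('w6'); print(wray(d,322,225,.033).round(4),wray(d,320,308,.0575).round(4)); t=load('top0'); print('cup',world(t,434,199,.058).round(3)); go([.46,-.2925,.008],65.5)
```

```text
[ 0.462  -0.2931  0.033 ] [ 0.521  -0.3222  0.0575]
cup [ 0.634 -0.233  0.058]
pos [ 0.4591 -0.2922  0.1985] yaw_y 65.4 shift [-0.0015 -0.      0.1905] turn [ 0.05 -0.17 -0.13]
```

```bash
python3 -m crank '[[-0.002,0,0.05,0,0,0],[-0.002,0,0.1,0,0,0],[-0.002,0,0.15,0,0,0],[-0.002,0,0.185,0,0,0],[-0.002,0,0.1945,0,0,0],[-0.002,0,0.1945,0,0,0],[-0.002,0,0.1945,0,0,0]]' 1 60
python3 -m crank '[[0,0,0,0,0,0],[0,0,0,0,0,0],[0,0,0,0,0,0],[0,0,0,0,0,0],[0,0,0,0,0,0]]' 0 70; python3 m.py
python3 -m crank '[[0,0,-0.04,0,0,0],[0,0,-0.09,0,0,0],[0,0,-0.14,0,0,0],[0,0,-0.19,0,0,0],[0,0,-0.23,0,0,0],[0,0,-0.24,0,0,0],[0,0,-0.24,0,0,0]]'; python3 m.py
python3 -c "
from h import *
snap('wrist','w7'); snap('side','s7'); go([.55,-.0162,.24],-30.5)"
```

```text
clock: 12.9
position: [0.4618, -0.2933, 0.0057]
ee_rot: [0.0, 0.213, 0.977, -0.0]
contact_force: [0.2, -0.2, 0.8]
width: 0.0855
clock: 13.52
position: [0.462, -0.2938, 0.0068]
ee_rot: [0.001, 0.213, 0.977, -0.0]
contact_force: [-1.9, 0.5, 7.0]
width: 0.0381
M 0.018 F [-1.9  0.5  7. ] yaw 65.39 0.03814091247179775 13.525
clock: 14.4
position: [0.4612, -0.2931, 0.2459]
ee_rot: [0.0, 0.213, 0.977, -0.0]
contact_force: [-0.7, -0.7, -3.5]
width: 0.038
M -0.02 F [-0.7 -0.7 -3.5] yaw 65.39 0.0380097123928625 14.4
pos [ 0.4606 -0.2926  0.2444] yaw_y 65.4 shift [0.0338 0.2885 0.0047] turn [-0.11 -0.15 95.89]
```

View pics/w7.png

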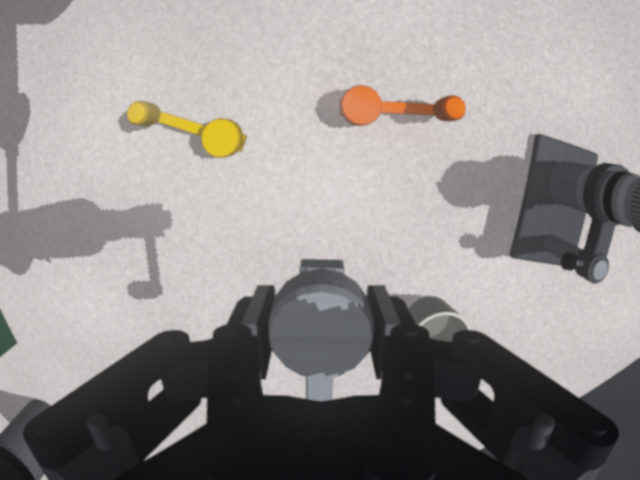

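The crank is held level by the hub, with the hub top at about (320,330) and the arm pointing down the image. I'll check the hub's offset along tool x.

Run:
```python
from h import *
d=load('w7'); r=rot(d['rot']); p=d['pos']
for o in (-.003,0,.003):
    print(o,[wpix(d,p+r.apply([o+a*.02,b*.02,-.0262])).round(1).tolist() for a,b in ((0,0),(1,0),(-1,0),(0,1),(0,-1))])
g=d['frame'][250:390,250:390]; cv2.imwrite('pics/w7c.png',cv2.resize(g,None,fx=4,fy=4,interpolation=cv2.INTER_CUBIC))
```

```text
-0.003 [[320.5, 340.6], [320.5, 290.3], [320.5, 383.9], [375.3, 339.8], [265.6, 339.9]]
0 [[320.5, 333.5], [320.5, 282.1], [320.5, 377.9], [375.8, 332.8], [265.1, 332.9]]
0.003 [[320.5, 326.2], [320.5, 273.8], [320.5, 371.7], [376.3, 325.5], [264.6, 325.6]]
```

View pics/w7c.png

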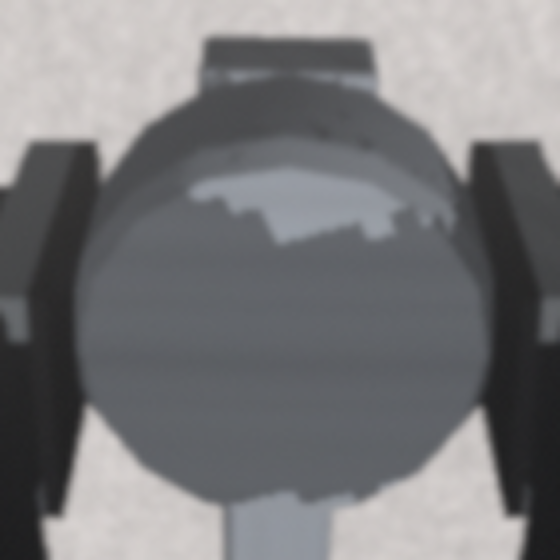

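The hub is centred on the tool to within about 1 mm. Now I move it above the spindle and turn the arm square to the bar.

```bash
python3 -m crank '[[0.003,0.029,0,0,0,9.6],[0.007,0.058,0,0,0,19.2],[0.01,0.087,0,0,0,28.8],[0.013,0.115,0,0,0,38.4],[0.017,0.144,0,0,0,48],[0.02,0.173,0,0,0,57.6],[0.023,0.202,0,0,0,67.2],[0.027,0.231,0,0,0,76.8],[0.03,0.26,0,0,0,86.4],[0.0335,0.2882,0,0,0,95.9],[0.0335,0.2882,0,0,0,95.9],[0.0335,0.2882,0,0,0,95.9],[0.0335,0.2882,0,0,0,95.9]]'
python3 -c "
from h import *
go([.5497,-.0164,.20],-30.5);go([.5497,-.0164,.1838],-30.5)"; python3 m.py
```

```text
clock: 16.12
position: [0.5497, -0.0174, 0.2439]
ee_rot: [-0.002, 0.868, 0.496, -0.001]
contact_force: [-0.0, 0.1, -2.8]
width: 0.0381
pos [ 0.5497 -0.0174  0.2439] yaw_y -30.5 shift [ 0.0009 -0.0003  0.044 ] turn [-0.23  0.03 -0.03]
pos [ 0.5497 -0.0174  0.2439] yaw_y -30.5 shift [ 0.0009 -0.0003  0.0602] turn [-0.23  0.03 -0.03]
M 0.057 F [-0.   0.1 -2.8] yaw -30.53 0.0380649340521122 16.125
```

```bash
python3 -m crank '[[0.001,-0.0003,0.01,-0.2,0,0],[0.001,-0.0003,0.02,-0.2,0,0],[0.001,-0.0003,0.028,-0.2,0,0],[0.001,-0.0003,0.036,-0.2,0,0],[0.001,-0.0003,0.04,-0.2,0,0],[0.001,-0.0003,0.04,-0.2,0,0]]'; python3 m.py
python3 -c "
from h import *
go([.5497,-.0164,.1838],-30.5)"
```

```text
clock: 16.88
position: [0.5497, -0.0163, 0.2036]
ee_rot: [-0.0, 0.868, 0.496, -0.001]
contact_force: [-0.0, -0.4, -3.4]
width: 0.0381
M 0.017 F [-0.  -0.4 -3.4] yaw -30.52 0.03810459387349853 16.875
pos [ 0.5497 -0.0163  0.2036] yaw_y -30.5 shift [-0.0001  0.0001  0.0198] turn [-0.07  0.05 -0.02]
```

The pin is 9 mm into the bore with no side force, so I continue down.

```bash
python3 -m crank '[[0,0,0.006,0,0,0],[0,0,0.012,0,0,0],[0,0,0.017,0,0,0],[0,0,0.0205,0,0,0],[0,0,0.0205,0,0,0]]'; python3 m.py
```

```text
clock: 17.5
position: [0.5499, -0.0161, 0.1838]
ee_rot: [-0.0, 0.868, 0.496, -0.0]
contact_force: [-1.3, 0.1, 2.4]
width: 0.0381
M 0.013 F [-1.3  0.1  2.4] yaw -30.52 0.03808648330434506 17.5
```

The crank is seated: TCP z is 0.1838, as predicted. I release it, take a look, and move over the knob.

```bash
python3 -m crank '[[0,0,0,0,0,0],[0,0,0,0,0,0],[0,0,0,0,0,0],[0,0,-0.03,0,0,0],[0,0,-0.06,0,0,0],[0,0,-0.09,0,0,0],[-0.045,0,-0.1,0,0,0],[-0.085,0,-0.1,0,0,0],[-0.085,0,-0.1,0,0,0],[-0.085,0,-0.1,0,0,0]]' 1; python3 m.py
python3 - <<'E'
from h import *
d=snap('wrist','w8'); s=snap('top','t8'); side=snap('side','s8')
go([.5068,-.0893,.202],-30.5); 
f=s['frame']; g=side['frame']
a=cv2.resize(f[194:274,283:373],(450,400),interpolation=cv2.INTER_CUBIC);b=cv2.resize(g[190:290,290:390],(400,400)); cv2.imwrite('pics/c8.png',np.hstack([cv2.resize(a,(400,400)),b]))
E
```

```text
clock: 18.75
position: [0.507, -0.0891, 0.2838]
ee_rot: [-0.0, 0.868, 0.496, 0.0]
contact_force: [-0.2, 0.1, -0.1]
width: 0.0852
M 0.034 F [-0.2  0.1 -0.1] yaw -30.55 0.0852159020294025 18.75
pos [ 0.5072 -0.0886  0.2836] yaw_y -30.5 shift [-0.0008  0.0001  0.0816] turn [-0.04 -0.01  0.04]
```

View pics/w8.png

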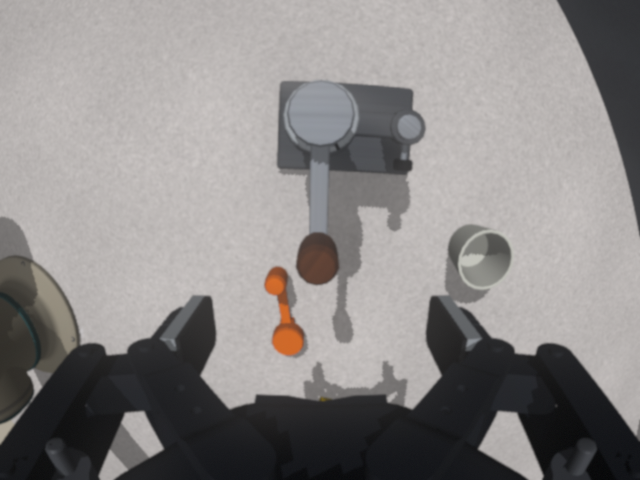

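The picture shows the hub seated level over the dial at (321,115) and the knob at (318,258) under the gripper. I'll grip the knob and start cranking.

```bash
python3 -m crank '[[-0.001,0,0.03,0,0,0],[-0.001,0,0.06,0,0,0],[-0.001,0,0.08,0,0,0],[-0.001,0,0.0815,0,0,0],[-0.001,0,0.0815,0,0,0]]' 1 40; python3 -m crank '[[0,0,0,0,0,0],[0,0,0,0,0,0],[0,0,0,0,0,0],[0,0,0,0,0,0],[0,0,0,0,0,0]]' 0 40; python3 m.py
python3 -c "
from h import *
go([.5068,-.0893,.202],-30.5)"
python3 -m crank '[[0.0051,-0.0291,0,0,0,0],[0.0199,-0.0546,0,0,0,0],[0.0425,-0.0736,0,0,0,0],[0.0702,-0.0837,0,0,0,0],[0.0998,-0.0837,0,0,0,0]]'; python3 m.py
```

```text
clock: 19.52
position: [0.5074, -0.0891, 0.2027]
ee_rot: [-0.0, 0.868, 0.497, 0.0]
contact_force: [0.2, 0.6, 0.2]
width: 0.0854
clock: 20.15
position: [0.5075, -0.0893, 0.2029]
ee_rot: [0.0, 0.868, 0.497, 0.0]
contact_force: [-0.3, -0.6, 1.0]
width: 0.0233
M -0.02 F [-0.3 -0.6  1. ] yaw -30.42 0.02327628006125869 20.15
pos [ 0.5075 -0.0893  0.2029] yaw_y -30.4 shift [-0.0004 -0.0006  0.0009] turn [ 0.04 -0.03  0.08]
clock: 20.78
position: [0.4842, 0.0384, 0.203]
ee_rot: [0.001, 0.868, 0.497, -0.002]
contact_force: [1.5, -6.8, 0.2]
width: 0.0237
M -0.012 F [ 1.5 -6.8  0.2] yaw -30.38 0.02374035775677593 20.775
```

Cranking works, with about 7 N at the knob and the radius holding at 85 mm. Next is a full turn.

```bash
python3 -m crank '[[0.0277,0.0101,0,0,0,0],[0.0503,0.0291,0,0,0,0],[0.0651,0.0546,0,0,0,0],[0.0702,0.0837,0,0,0,0],[0.0651,0.1128,0,0,0,0],[0.0503,0.1383,0,0,0,0],[0.0277,0.1573,0,0,0,0],[0,0.1674,0,0,0,0],[-0.0296,0.1674,0,0,0,0],[-0.0573,0.1573,0,0,0,0],[-0.0799,0.1383,0,0,0,0],[-0.0947,0.1128,0,0,0,0],[-0.0998,0.0837,0,0,0,0],[-0.0947,0.0546,0,0,0,0],[-0.0799,0.0291,0,0,0,0],[-0.0573,0.0101,0,0,0,0],[-0.0296,0,0,0,0,0],[0,0,0,0,0,0]]'; python3 m.py
python3 -c "
from h import *
p=manip.get_state()['position'][:2]-[.5499,-.0161];print(np.hypot(*p),239.5-np.degrees(np.arctan2(p[1],p[0])))"
```

```text
clock: 23.02
position: [0.4832, 0.0374, 0.203]
ee_rot: [0.003, 0.868, 0.497, -0.003]
contact_force: [1.7, -7.4, -0.3]
width: 0.0236
M -0.0 F [ 1.7 -7.4 -0.3] yaw -30.35 0.023613627887572777 23.025
0.08545809183903427 98.22956531477311
```

```bash
python3 -m crank '[[0.0277,0.0101,0,0,0,0],[0.0503,0.0291,0,0,0,0],[0.0651,0.0546,0,0,0,0],[0.0702,0.0837,0,0,0,0],[0.0651,0.1128,0,0,0,0],[0.0503,0.1383,0,0,0,0],[0.0277,0.1573,0,0,0,0],[0,0.1674,0,0,0,0]]'; python3 m.py
python3 -m crank '[[-0.0296,0,0,0,0,0],[-0.0573,-0.0101,0,0,0,0],[-0.0799,-0.0291,0,0,0,0]]' ; python3 m.py
python3 -m crank '[[-0.0148,-0.0255,0,0,0,0],[-0.0199,-0.0546,0,0,0,0],[-0.0148,-0.0837,0,0,0,0]]'; python3 m.py
python3 -c "
from h import *
p=manip.get_state()['position'][:2]-[.5499,-.0161];print(np.hypot(*p),239.5-np.degrees(np.arctan2(p[1],p[0])))"
```

```text
clock: 24.02
position: [0.6299, -0.0459, 0.2033]
ee_rot: [0.002, 0.867, 0.498, -0.001]
contact_force: [0.0, 5.0, 0.1]
width: 0.0236
M -0.008 F [0.  5.  0.1] yaw -30.33 0.02363287951481875 24.025
clock: 24.4
position: [0.5659, -0.0993, 0.2032]
ee_rot: [0.001, 0.868, 0.497, 0.002]
contact_force: [3.4, 7.4, -2.4]
width: 0.0233
M 0.008 F [ 3.4  7.4 -2.4] yaw -30.39 0.0233161958448604 24.4
clock: 24.78
position: [0.4862, -0.071, 0.2032]
ee_rot: [0.003, 0.868, 0.497, 0.002]
contact_force: [0.4, -0.1, 1.4]
width: 0.0236
M -0.016 F [ 0.4 -0.1  1.4] yaw -30.46 0.023558806873893855 24.775
0.08409920060630623 378.7050285365663
```

The force dropped to near zero at about 738° of cranking. I'll confirm it stays free over more rotation.

```bash
python3 -m crank '[[0.0148,-0.0255,0,0,0,0],[0.0374,-0.0445,0,0,0,0],[0.0651,-0.0546,0,0,0,0],[0.0947,-0.0546,0,0,0,0]]'; python3 m.py
python3 -m crank '[[0.0277,0.0101,0,0,0,0],[0.0503,0.0291,0,0,0,0],[0.0651,0.0546,0,0,0,0],[0.0702,0.0837,0,0,0,0]]'; python3 m.py
python3 -m crank '[[-0.0051,0.0291,0,0,0,0],[-0.0199,0.0546,0,0,0,0],[-0.0425,0.0736,0,0,0,0],[-0.0702,0.0837,0,0,0,0]]'; python3 m.py
python3 -m crank '[[0,0,0,0,0,0],[0,0,0,0,0,0]]'; python3 m.py
```

```text
clock: 25.28
position: [0.4861, 0.0392, 0.2035]
ee_rot: [0.003, 0.868, 0.497, 0.002]
contact_force: [0.7, -1.0, 1.0]
width: 0.0236
M -0.029 F [ 0.7 -1.   1. ] yaw -30.46 0.023590975159311817 25.275
clock: 25.78
position: [0.5945, 0.0583, 0.2035]
ee_rot: [0.002, 0.868, 0.497, 0.002]
contact_force: [-0.8, -0.4, -2.0]
width: 0.0235
M 0.032 F [-0.8 -0.4 -2. ] yaw -30.38 0.02349586365296529 25.775
clock: 26.28
position: [0.6314, -0.045, 0.2041]
ee_rot: [0.001, 0.868, 0.497, 0.002]
contact_force: [-2.4, 2.5, 3.2]
width: 0.0235
M -0.01 F [-2.4  2.5  3.2] yaw -30.37 0.023496073451276103 26.275
clock: 26.52
position: [0.6315, -0.0447, 0.2042]
ee_rot: [0.001, 0.868, 0.497, 0.002]
contact_force: [-0.7, -0.4, 3.1]
width: 0.0237
M 0.003 F [-0.7 -0.4  3.1] yaw -30.38 0.02368381687134969 26.525
```

It runs free: forces average about 1–3 N in no fixed direction, against a steady ~7 N while loaded. I release and check that the crank is seated.

```bash
python3 -m crank '[[0,0,0,0,0,0],[0,0,0,0,0,0],[0,0,0,0,0,0],[0,0,0,0,0,0],[0,0,-0.03,0,0,0],[0,0,-0.06,0,0,0],[-0.05,0,-0.09,0,0,0],[-0.1,0,-0.12,0,0,0],[-0.15,0,-0.12,0,0,0],[-0.2,0,-0.12,0,0,0],[-0.2,0,-0.12,0,0,0]]' 1
python3 - <<'E'
from h import *
snap('wrist','w9'); s=snap('top','t9'); side=snap('side','s9')
a=s['frame'][184:284,283:383]; b=side['frame'][190:290,290:390]
cv2.imwrite('pics/c9.png',np.hstack([cv2.resize(x,(400,400),interpolation=cv2.INTER_CUBIC) for x in (a,b)]))
# heights near axis and knob in the top depth
K,T=s['intrinsics'],s['world_from_camera']
v,u=np.mgrid[0:480,0:640]; z=s['range_z']; P=np.stack([(u-K[0,2])/K[0,0]*z,-(v-K[1,2])/K[1,1]*z,-z,np.ones_like(z)],-1)@T.T
for n,c,r in (('hub',(.5497,-.0164),.012),('hub-knobside',(.564,-.0214),.004),('hub-far',(.536,-.0114),.004),('armmid',(.5945,-.032),.005)):
    m=np.hypot(P[...,0]-c[0],P[...,1]-c[1])<r; m&=z>0; print(n,m.sum(),np.median(P[m][:,2]).round(4))
m=(np.hypot(P[...,0]-.549,P[...,1]+.016)<.11)&(P[...,2]>.222)&(P[...,2]<.26); print('knob top',P[m][:,:3].mean(0).round(4),P[m][:,2].max().round(4))
E
```

```text
clock: 27.9
position: [0.5282, -0.22, 0.324]
ee_rot: [0.002, 0.869, 0.495, 0.001]
contact_force: [0.0, -0.4, 0.3]
width: 0.0856
hub 134 0.2127
hub-knobside 14 0.2122
hub-far 15 0.2119
armmid 22 0.1966
knob top [ 0.6277 -0.0454  0.2336] 0.2391
```

View pics/c9.png

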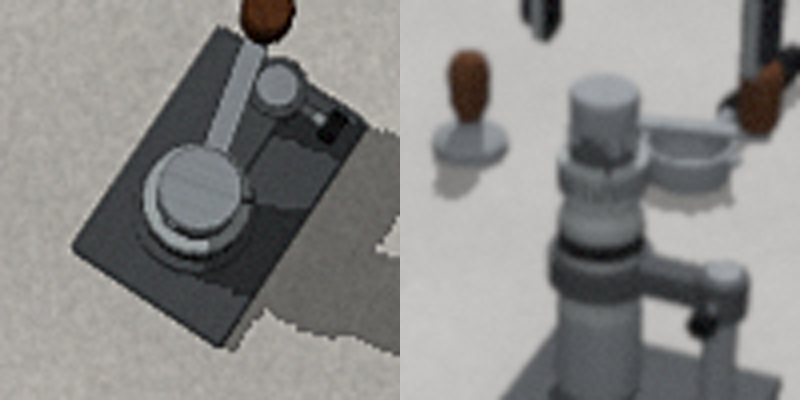

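The hub sits level on the spindle. The dial's black line is at about (250,195) in the top crop, facing -y (about 270°), as it should. I'll compare the hub's height with the moment just after seating and recheck the mark.

Run:
```python
from h import *
for f in ('t8','t9'):
    s=load(f); K,T=s['intrinsics'],s['world_from_camera']
    v,u=np.mgrid[0:480,0:640]; z=s['range_z']; P=np.stack([(u-K[0,2])/K[0,0]*z,-(v-K[1,2])/K[1,1]*z,-z,np.ones_like(z)],-1)@T.T
    m=(np.hypot(P[...,0]-.5497,P[...,1]+.0164)<.016)&(z>0)&(P[...,2]>.2); A=np.c_[P[m][:,:2]-[.5497,-.0164],np.ones(m.sum())]; k=np.linalg.lstsq(A,P[m][:,2],rcond=None)[0]
    print(f,m.sum(),'height',k[2].round(4),'tilt deg',np.degrees(k[:2]).round(2))
    m2=(np.hypot(P[...,0]-.55,P[...,1]+.23)<.2)&(P[...,2]>-1)
    print('table z',np.median(P[(np.hypot(P[...,0]-.45,P[...,1]-.1)<.03)][:,2]).round(4))
mark('w9'); 
t0=load('top0')['frame'];t9=load('t9')['frame']
for n,(y,x,h,w) in dict(cup=(175,410,55,50),tamper=(238,168,45,45),porta=(120,145,95,100),orange=(288,375,45,65)).items(): print(n,(cv2.absdiff(t0,t9)[y:y+h,x:x+w].max(2)>40).sum())
```

```text
t8 240 height 0.2109 tilt deg [0.32 1.45]
table z 0.0014
t9 242 height 0.2127 tilt deg [-0.36  0.78]
table z 0.0012
w9 [(266, 28, 95), (156, 28, 112), (265, 27, 95), (157, 27, 112), (155, 26, 112), (267, 25, 95), (158, 25, 112), (154, 24, 112), (264, 24, 95), (159, 23, 112), (268, 21, 95), (160, 20, 112)]
cup 107
tamper 0
porta 0
orange 674
```

The hub reads about 1.8 mm higher than just after seating, so it may have ridden up while cranking. I'll press it down gently with closed fingertips.

```bash
python3 -c "
from h import *
go([.5499,-.0161,.225],-30.5)"
```

```text
pos [ 0.5301 -0.2167  0.3238] yaw_y -30.4 shift [ 0.1828 -0.0847  0.099 ] turn [ 0.22 -0.15  0.12]
```

```bash
python3 -m crank '[[0.045,-0.021,0,0,0,0],[0.09,-0.042,0,0,0,0],[0.135,-0.063,0,0,0,0],[0.183,-0.085,0.02,0,0,0],[0.183,-0.085,0.06,0,0,0],[0.183,-0.085,0.099,0,0,0],[0.183,-0.085,0.099,0,0,0],[0.183,-0.085,0.099,0,0,0]]' 0; python3 m.py
python3 -m crank '[[0,0,0.006,0,0,0],[0,0,0.01,0,0,0],[0,0,0.012,0,0,0],[0,0,0.012,0,0,0]]'; python3 m.py
python3 -m crank '[[0,0,0.002,0,0,0],[0,0,0.002,0,0,0]]'; python3 m.py
```

```text
clock: 29.05
position: [0.5509, -0.0152, 0.2263]
ee_rot: [0.002, 0.867, 0.498, 0.003]
contact_force: [-0.2, 0.0, -0.3]
width: 0.0001
M -0.026 F [-0.2  0.  -0.3] yaw -30.32 0.00014205451981921845 29.05
clock: 29.55
position: [0.5509, -0.0154, 0.2143]
ee_rot: [0.002, 0.868, 0.497, 0.003]
contact_force: [0.5, 0.7, 0.2]
width: 0.0001
M 0.008 F [0.5 0.7 0.2] yaw -30.34 0.00012756493838247796 29.55
clock: 29.8
position: [0.5508, -0.0154, 0.2121]
ee_rot: [0.001, 0.868, 0.497, 0.003]
contact_force: [0.6, 0.4, 0.2]
width: 0.0001
M 0.005 F [0.6 0.4 0.2] yaw -30.35 5.773185904716371e-05 29.8
```

```bash
python3 -m crank '[[0,0,0.001,0,0,0],[0,0,0.001,0,0,0]]'; python3 m.py
python3 -m crank '[[0,0,0.001,0,0,0],[0,0,0.001,0,0,0]]'; python3 m.py
python3 -m crank '[[0,0,0.001,0,0,0],[0,0,0.001,0,0,0]]'; python3 m.py
```

```text
clock: 30.05
position: [0.551, -0.0153, 0.2114]
ee_rot: [0.002, 0.868, 0.497, 0.003]
contact_force: [0.0, 0.6, 0.9]
width: -0.0
M -0.001 F [0.  0.6 0.9] yaw -30.34 -1.933089126816093e-05 30.05
clock: 30.3
position: [0.5512, -0.0152, 0.2112]
ee_rot: [0.002, 0.867, 0.497, 0.004]
contact_force: [-1.2, 0.4, 4.5]
width: -0.0001
M 0.001 F [-1.2  0.4  4.5] yaw -30.34 -8.868241422644015e-05 30.3
clock: 30.55
position: [0.5513, -0.0152, 0.2111]
ee_rot: [0.002, 0.867, 0.497, 0.004]
contact_force: [-1.1, 0.8, 7.0]
width: 0.0003
M 0.058 F [-1.1  0.8  7. ] yaw -30.34 0.00031876186034805477 30.55
```

```bash
python3 -c "
from h import *
print(manip.get_state()['position'])"
```

```text
[ 0.55129059 -0.01516984  0.21114098]
```

```bash
python3 -m crank '[[0,0,0.002,0,0,0],[0,0,0.004,0,0,0],[0,0,0.005,0,0,0],[0,0,0.005,0,0,0]]'; python3 m.py
python3 -m crank '[[0,0,-0.02,0,0,0],[0,0,-0.05,0,0,0],[0,0,-0.09,0,0,0],[-0.04,0.02,-0.1,0,0,0],[-0.09,0.04,-0.1,0,0,0],[-0.14,0.06,-0.1,0,0,0],[-0.19,0.085,-0.1,0,0,0],[-0.24,0.1,-0.1,0,0,0],[-0.24,0.1,-0.1,0,0,0]]'
cat > chk.py <<'E'
from h import *
import sys
f=sys.argv[1]; snap('top',f)
for f in ('t8','t9',f):
    s=load(f); K,T=s['intrinsics'],s['world_from_camera']
    v,u=np.mgrid[0:480,0:640]; z=s['range_z']; P=np.stack([(u-K[0,2])/K[0,0]*z,-(v-K[1,2])/K[1,1]*z,-z,np.ones_like(z)],-1)@T.T
    m=(np.hypot(P[...,0]-.5497,P[...,1]+.0164)<.016)&(z>0)&(P[...,2]>.2); A=np.c_[P[m][:,:2]-[.5497,-.0164],np.ones(m.sum())]; k=np.linalg.lstsq(A,P[m][:,2],rcond=None)[0]
    w=(np.hypot(P[...,0]-.549,P[...,1]+.016)<.11)&(P[...,2]>.222)&(P[...,2]<.26); b=np.median(P[w],axis=0)[:3]-[.5497,-.0164,0]
    dm=(np.abs(np.hypot(P[...,0]-.5497,P[...,1]+.0164)-.0235)<.0015)&(P[...,2]>.16)&(P[...,2]<.18)
    print(f,'hub',k[2].round(4),'med',np.median(P[m][:,2]).round(4),'tilt',np.degrees(k[:2]).round(2),'knob',b.round(4),'bearing',np.degrees(np.arctan2(b[1],b[0])).round(1),'dialtop',np.median(P[dm][:,2]).round(4),'std',P[m][:,2].std().round(4))
E
python3 chk.py t10
```

```text
clock: 31.05
position: [0.5517, -0.015, 0.2104]
ee_rot: [0.003, 0.867, 0.498, 0.006]
contact_force: [-5.5, 0.6, 21.6]
width: 0.0001
M -0.02 F [-5.5  0.6 21.6] yaw -30.33 5.7163576332058596e-05 31.05
clock: 32.17
position: [0.5145, -0.2763, 0.3087]
ee_rot: [0.003, 0.869, 0.495, 0.005]
contact_force: [-0.5, 0.9, 0.6]
width: -0.0002
t8 hub 0.2109 med 0.2111 tilt [0.32 1.45] knob [nan nan nan] bearing nan dialtop 0.1716 std 0.0019
t9 hub 0.2127 med 0.2126 tilt [-0.36  0.78] knob [ 0.0778 -0.0286  0.2345] bearing -20.2 dialtop 0.1712 std 0.0019
t10 hub 0.2125 med 0.2126 tilt [0.67 0.63] knob [ 0.0776 -0.029   0.2342] bearing -20.5 dialtop 0.171 std 0.0019
  return _methods._mean(a, axis=axis, dtype=dtype,
  ret = um.true_divide(
```

The hub still sits 1.5 mm high and doesn't drop under 21 N. The likely cause is that the lugs are still against the bar at the end of the 40° drive play. Backing the crank off within the play, back towards square to the bar, should let it drop. I'll do that by the knob.

```bash
python3 -c "
from h import *
go([.6296,-.0457,.29],-30.5)"
```

```text
pos [ 0.515  -0.2741  0.309 ] yaw_y -30.5 shift [ 0.2548 -0.0174  0.0206] turn [ 0.55 -0.39 -0.01]
```

```bash
python3 -m crank '[[0.05,-0.004,0,0,0,0],[0.1,-0.007,0,0,0,0],[0.15,-0.01,0,0.5,-0.4,0],[0.2,-0.014,0,0.5,-0.4,0],[0.255,-0.0174,0.02,0.5,-0.4,0],[0.255,-0.0174,0.0206,0.5,-0.4,0],[0.255,-0.0174,0.0206,0.5,-0.4,0]]' 1 40 >/dev/null
python3 -m crank '[[0,0,0.03,0,0,0],[0,0,0.06,0,0,0],[0,0,0.086,0,0,0],[0,0,0.087,0,0,0],[0,0,0.087,0,0,0]]'; python3 m.py
python3 -c "
from h import *
go([.6296,-.0457,.202],-30.5)"
python3 -m crank '[[0,0,0,0,0,0],[0,0,0,0,0,0],[0,0,0,0,0,0],[0,0,0,0,0,0]]' 0 25; python3 m.py
```

```text
clock: 33.72
position: [0.6296, -0.0454, 0.2043]
ee_rot: [0.001, 0.868, 0.497, 0.0]
contact_force: [-0.1, -0.7, 1.2]
width: 0.0856
M -0.021 F [-0.1 -0.7  1.2] yaw -30.45 0.08557613850567239 33.725
pos [ 0.6296 -0.0454  0.2043] yaw_y -30.4 shift [-0.0002  0.0001  0.0023] turn [0.13 0.03 0.05]
clock: 34.22
position: [0.6301, -0.0456, 0.2048]
ee_rot: [0.002, 0.868, 0.497, 0.001]
contact_force: [0.4, -0.1, 1.8]
width: 0.0238
M -0.042 F [ 0.4 -0.1  1.8] yaw -30.44 0.023767575554783725 34.225
```

```bash
python3 -m crank '[[0.0112,-0.003,0,0,0,0],[0.0225,-0.0074,0,0,0,0],[0.033,-0.0135,0,0,0,0],[0.0421,-0.0206,0,0,0,0],[0.0421,-0.0206,0,0,0,0]]'; python3 m.py
python3 -m crank '[[0,0,0,0,0,0],[0,0,0,0,0,0],[0,0,0,0,0,0],[0,0,0,0,0,0],[0,0,-0.03,0,0,0],[0,0,-0.06,0,0,0],[-0.05,0,-0.1,0,0,0],[-0.1,0,-0.12,0,0,0],[-0.15,0,-0.12,0,0,0],[-0.2,0,-0.12,0,0,0],[-0.25,0,-0.12,0,0,0],[-0.3,0,-0.12,0,0,0],[-0.3,0,-0.12,0,0,0]]' 1; python3 chk.py t11 2>/dev/null
```

```text
clock: 34.85
position: [0.6336, 0.0026, 0.205]
ee_rot: [0.002, 0.868, 0.497, 0.001]
contact_force: [0.4, 0.1, 3.1]
width: 0.0238
M 0.001 F [0.4 0.1 3.1] yaw -30.35 0.02376701749921026 34.85
clock: 36.48
position: [0.4799, -0.259, 0.3249]
ee_rot: [0.002, 0.869, 0.495, 0.001]
contact_force: [0.5, 0.6, -0.3]
width: 0.0851
t8 hub 0.2109 med 0.2111 tilt [0.32 1.45] knob [nan nan nan] bearing nan dialtop 0.1716 std 0.0019
t9 hub 0.2127 med 0.2126 tilt [-0.36  0.78] knob [ 0.0778 -0.0286  0.2345] bearing -20.2 dialtop 0.1712 std 0.0019
t11 hub 0.2124 med 0.2123 tilt [ 0.04 -1.2 ] knob [0.08   0.0202 0.235 ] bearing 14.2 dialtop 0.1711 std 0.0019
```

```bash
cat > avg.py <<'E'
from h import *
for cam in ('top','side'):
    Z=[];
    for i in range(6): s=viewer.get_image(cam); Z.append(s['range_z'])
    Z=np.array(Z); z=np.median(Z,0); K,T=s['intrinsics'],s['world_from_camera']
    v,u=np.mgrid[0:480,0:640]; P=np.stack([(u-K[0,2])/K[0,0]*z,-(v-K[1,2])/K[1,1]*z,-z,np.ones_like(z)],-1)@T.T
    X,Y,H=P[...,0]-.5499,P[...,1]+.0163,P[...,2]
    kn=(np.hypot(X,Y)<.11)&(np.hypot(X,Y)>.06)&(H>.225)&(H<.25); b=np.arctan2(np.median(Y[kn]),np.median(X[kn]))
    a=X*np.cos(b)+Y*np.sin(b); c=-X*np.sin(b)+Y*np.cos(b)
    print(cam,'bearing',np.degrees(b).round(1),'noise',np.std(Z,0)[200:280,300:360].mean().round(4),'knobtop',np.percentile(H[kn],[50,90]).round(4))
    hub=(np.hypot(a,c)<.016)&(H>.2); print(' hub',[(lo,H[hub&(a*1e3>=lo)&(a*1e3<lo+8)].mean().round(4)) for lo in (-16,-8,0,8)])
    arm=(abs(c)<.0045)&(H>.185)&(H<.205); print(' arm',[(lo,H[arm&(a*1e3>=lo)&(a*1e3<lo+8)].mean().round(4)) for lo in (24,32,40,48,56)])
    d=(abs(np.hypot(a,c)-.0235)<.0015)&(H>.162)&(H<.178); print(' dial',np.median(H[d]).round(4),d.sum(),'table',np.median(H[(np.hypot(X+.1,Y-.12)<.03)]).round(4), 'column',np.median(H[(np.hypot(X-.065,Y+.038)<.008)&(H>.1)&(H<.13)]).round(4))
E
python3 avg.py
```

```text
top bearing 14.0 noise 0.0127 knobtop [0.2356 0.2371]
 hub [(-16, np.float64(0.2126)), (-8, np.float64(0.2127)), (0, np.float64(0.2127)), (8, np.float64(0.2125))]
 arm [(24, np.float64(0.1966)), (32, np.float64(0.196)), (40, np.float64(0.1967)), (48, np.float64(0.1961)), (56, np.float64(0.1963))]
 dial 0.1712 103 table 0.0012 column 0.1128
side bearing 7.3 noise 0.0146 knobtop [0.2326 0.2353]
 hub [(-16, np.float64(0.2116)), (-8, np.float64(0.2115)), (0, np.float64(0.2115)), (8, np.float64(0.2115))]
 arm [(24, np.float64(nan)), (32, np.float64(nan)), (40, np.float64(0.1913)), (48, np.float64(0.1939)), (56, np.float64(0.1945))]
 dial 0.17 32 table 0.0002 column 0.1119avg.py:12: RuntimeWarning: Mean of empty slice.
  arm=(abs(c)<.0045)&(H>.185)&(H<.205); print(' arm',[(lo,H[arm&(a*1e3>=lo)&(a*1e3<lo+8)].mean().round(4)) for lo in (24,32,40,48,56)])
  ret = ret.dtype.type(ret / rcount)
```

The crank is level, but both cameras put it about 1.5 mm high. I'll press once more at this new angle.

```bash
python3 -c "
from h import *
go([.5499,-.0161,.215],-30.5)"
```

```text
pos [ 0.4818 -0.2558  0.3249] yaw_y -30.3 shift [ 0.2413 -0.0626  0.1097] turn [ 0.22 -0.02  0.19]
```

```bash
python3 -m crank '[[0.045,-0.012,0,0,0,0],[0.09,-0.024,0,0,0,0],[0.135,-0.036,0,0,0,0],[0.18,-0.048,0,0,0,0],[0.225,-0.06,0.02,0,0,0],[0.241,-0.063,0.06,0,0,0],[0.241,-0.063,0.1,0,0,0],[0.241,-0.063,0.107,0,0,0],[0.241,-0.063,0.107,0,0,0]]' 0 >/dev/null; python3 m.py
python3 -m crank '[[0,0,0.003,0,0,0],[0,0,0.006,0,0,0],[0,0,0.006,0,0,0]]'; python3 m.py
python3 -m crank '[[0,0,0.002,0,0,0],[0,0,0.004,0,0,0],[0,0,0.005,0,0,0],[0,0,0.005,0,0,0]]'; python3 m.py
```

```text
M 0.021 F [ 0.1 -0.   0.1] yaw -30.33 2.4929681787366128e-05 38.25
clock: 38.62
position: [0.55, -0.0166, 0.2127]
ee_rot: [0.002, 0.868, 0.497, 0.002]
contact_force: [-0.6, 0.4, -0.4]
width: -0.0002
M 0.041 F [-0.6  0.4 -0.4] yaw -30.35 -0.00017673022893053091 38.625
clock: 39.12
position: [0.5513, -0.017, 0.2108]
ee_rot: [0.004, 0.868, 0.497, 0.003]
contact_force: [-2.6, 0.3, 12.3]
width: 0.0001
M 0.016 F [-2.6  0.3 12.3] yaw -30.35 9.88277919476386e-05 39.125
```

Contact is firm at the same height. I'll grip the hub, press lightly and rock it within the play to let it drop fully.

```bash
python3 -m crank '[[0,0,-0.02,0,0,9],[0,0,-0.035,0,0,18],[0,0,-0.035,0,0,27],[0,0,-0.035,0,0,36],[0,0,-0.035,0,0,45],[0,0,-0.035,0,0,45],[0,0,-0.035,0,0,45]]' 1 50 >/dev/null; python3 -c "
from h import *
go([.5499,-.0162,.184],-76)"
```

```text
pos [ 0.5509 -0.0169  0.2458] yaw_y -75.2 shift [-0.0013 -0.0012  0.0618] turn [ 0.3  -0.49  0.78]
```

```bash
python3 -m crank '[[-0.0013,-0.001,0.02,0.3,-0.5,0.8],[-0.0013,-0.001,0.04,0.3,-0.5,0.8],[-0.0013,-0.001,0.058,0.3,-0.5,0.8],[-0.0013,-0.001,0.061,0.3,-0.5,0.8],[-0.0013,-0.001,0.061,0.3,-0.5,0.8]]' 1 >/dev/null; python3 m.py
python3 -m crank '[[0,0,0,0,0,0],[0,0,0,0,0,0],[0,0,0,0,0,0],[0,0,0,0,0,0],[0,0,0.003,0,0,0]]' 0 50; python3 m.py
python3 -m crank '[[0,0,0.002,0,0,-6],[0,0,0.002,0,0,-12],[0,0,0.002,0,0,-12]]'; python3 m.py
python3 -m crank '[[0,0,0.001,0,0,8],[0,0,0.001,0,0,16],[0,0,0.001,0,0,24],[0,0,0.001,0,0,24]]'; python3 m.py
```

```text
M -0.009 F [-0.4 -0.8 -0. ] yaw -76.01 0.0854660517519868 40.625
clock: 41.25
position: [0.5512, -0.0164, 0.1841]
ee_rot: [0.0, 0.993, 0.122, 0.002]
contact_force: [-2.9, 0.9, 22.8]
width: 0.0382
M 0.0 F [-2.9  0.9 22.8] yaw -76.01 0.03821527705377901 41.25
clock: 41.62
position: [0.5514, -0.0164, 0.1846]
ee_rot: [0.001, 0.974, 0.225, 0.003]
contact_force: [-4.0, 1.2, 12.7]
width: 0.039
M 0.031 F [-4.   1.2 12.7] yaw -63.97 0.03897273298868557 41.625
clock: 42.12
position: [0.5515, -0.0168, 0.1849]
ee_rot: [0.001, 1.0, 0.017, 0.003]
contact_force: [-2.8, -0.2, 8.0]
width: 0.0388
M -0.025 F [-2.8 -0.2  8. ] yaw -88.01 0.03883940813346972 42.125
```

```bash
python3 -m crank '[[0,0,0,0,0,0],[0,0,0,0,0,0],[0,0,0,0,0,0],[0,0,0,0,0,0],[0,0,-0.03,0,0,0],[0,0,-0.06,0,0,0],[0,0,-0.1,0,0,0],[-0.05,0,-0.12,0,0,0],[-0.1,0,-0.12,0,0,0],[-0.15,0,-0.12,0,0,0],[-0.2,0,-0.12,0,0,0],[-0.22,0,-0.12,0,0,0],[-0.22,0,-0.12,0,0,0]]' 1; python3 avg.py 2>/dev/null
```

```text
clock: 43.75
position: [0.3306, -0.0243, 0.3039]
ee_rot: [0.001, 1.0, 0.017, 0.004]
contact_force: [0.6, 0.0, 1.0]
width: 0.0855
top bearing 1.4 noise 0.011 knobtop [0.2356 0.2372]
 hub [(-16, np.float64(0.2124)), (-8, np.float64(0.2125)), (0, np.float64(0.2126)), (8, np.float64(0.2124))]
 arm [(24, np.float64(0.1965)), (32, np.float64(0.1968)), (40, np.float64(0.1967)), (48, np.float64(0.1966)), (56, np.float64(0.1966))]
 dial 0.1713 95 table 0.0013 column 0.1131
side bearing -4.9 noise 0.0132 knobtop [0.2331 0.2355]
 hub [(-16, np.float64(0.2115)), (-8, np.float64(0.2115)), (0, np.float64(0.2115)), (8, np.float64(0.2115))]
 arm [(24, np.float64(0.1953)), (32, np.float64(0.1944)), (40, np.float64(0.1942)), (48, np.float64(0.194)), (56, np.float64(0.1943))]
 dial 0.1701 29 table 0.0002 column 0.1122
```

The height is the same at three angles, so it looks like the true bottom. I'll check it against the saved side-camera depth from just after seating, and check the bystanders and the dial mark.

```bash
python3 - <<'E' 2>/dev/null
from h import *
snap('top','t12'); snap('side','s12'); snap('wrist','w12')
for f in ('t8','t9','t12','s8','s9','s12'):
    s=load(f); z=s['range_z']; K,T=s['intrinsics'],s['world_from_camera']
    v,u=np.mgrid[0:480,0:640]; P=np.stack([(u-K[0,2])/K[0,0]*z,-(v-K[1,2])/K[1,1]*z,-z,np.ones_like(z)],-1)@T.T
    X,Y,H=P[...,0]-.5499,P[...,1]+.0163,P[...,2]; m=(np.hypot(X,Y)<.014)&(H>.2)
    d=(abs(np.hypot(X,Y)-.0235)<.0015)&(H>.162)&(H<.178)
    print(f,m.sum(),'hub',np.median(H[m]).round(4),H[m].mean().round(4),'dial',np.median(H[d]).round(4))
t0=load('top0')['frame'];t9=load('t12')['frame']
for n,(y,x,h,w) in dict(cup=(175,410,55,50),tamper=(238,168,45,45),porta=(120,145,95,100),orange=(288,375,45,65),yellow=(315,470,60,65)).items(): print(n,(cv2.absdiff(t0,t9)[y:y+h,x:x+w].max(2)>40).sum())
# dial mark from the top view
s=load('t12'); g=cv2.cvtColor(s['frame'],cv2.COLOR_BGR2GRAY); K,T=s['intrinsics'],s['world_from_camera']
C=np.linalg.inv(T)
b=np.arange(200,340,4)
def val(a):
    o=[]
    for r in (.0225,.024,.025):
        c=C@[.5485+r*np.cos(a),-.0166+r*np.sin(a),.17,1]; o.append(g[int(round(K[1,2]+K[1,1]*c[1]/c[2])),int(round(K[0,2]-K[0,0]*c[0]/c[2]))])
    return int(np.mean(o))
print([(int(x),val(np.radians(x))) for x in b])
cv2.imwrite('pics/c12.png',np.hstack([cv2.resize(x,(400,400),interpolation=cv2.INTER_CUBIC) for x in (s['frame'][194:274,293:373],load('s12')['frame'][190:270,300:380])]))
E
```

```text
t8 186 hub 0.211 0.2109 dial 0.1716
t9 186 hub 0.2126 0.2127 dial 0.1712
t12 189 hub 0.2124 0.2124 dial 0.1709
s8 62 hub 0.2103 0.2103 dial 0.1697
s9 62 hub 0.2114 0.2114 dial 0.1694
s12 60 hub 0.2115 0.2115 dial 0.1701
cup 10
tamper 0
porta 0
orange 0
yellow 0
[(200, 79), (204, 85), (208, 88), (212, 88), (216, 80), (220, 86), (224, 86), (228, 73), (232, 79), (236, 73), (240, 72), (244, 78), (248, 92), (252, 79), (256, 72), (260, 74), (264, 78), (268, 13), (272, 55), (276, 83), (280, 70), (284, 69), (288, 83), (292, 73), (296, 79), (300, 78), (304, 84), (308, 73), (312, 84), (316, 71), (320, 72), (324, 89), (328, 96), (332, 89), (336, 89)]
```

View pics/c12.png

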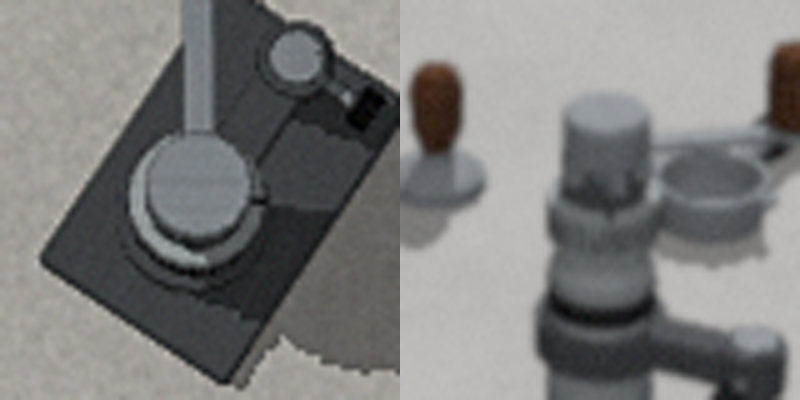

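The last view shows the hub level on the spindle, with the dial mark at about (258,200), bearing 268–270°, which is six clicks. The bystanders haven't moved. I'm handing the job in.

```bash
python3 -c "
from h import *
s=manip.get_state();print(s['clock'],s['contact_force']);print(job.sign_off())"
```

```text
44.5 [ 0.52459557 -0.24968366  0.67079727]
the job is handed in; nothing more can be done
None
```

I closed the dial, opened it six clicks, seated the crank and cranked until the grinder ran free. I handed the job in at 44.5 s with the arm clear. One check disagreed: the crank sits slightly higher than when I first seated it.

- **Dial:** I turned it clockwise until the torque rose to about 0.7 N m (a click takes 0.15). Its black line moved from 188° to 148°, so it had started 2 clicks open. I then opened it 120°, and the line read 268° after release and again at the end. The closed position rests on torque and bearing; I did not see the white neck line itself. The pads slipped on the dial during part of the closing turn.
- **Crank:** The steel crank went onto the spindle at the expected height. I cranked by the knob for about 980°. The steady force of about 7 N dropped away at around 740° and stayed low after that.
- **Check that disagreed:** After cranking, the hub is level in both cameras but reads about 1.2–1.5 mm higher than just after seating. I pressed it with 12–22 N, backed it off about 35° by the knob, then pressed and rocked it by the hub. The height did not change, so I left it there. It is within the 4 mm of bobbing the task allows during cranking.
- **Bystanders:** The tamper, portafilter and look-alike cranks look unchanged from the first image. The cup's area differs by only 10 pixels.

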